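Change the filter tube of the air sampler

TASK

Take the used grey filter tube out of the air sampler's cradle and leave it lying in the yellow waste tray. Then lay the new white tube in the cradle with its black nose towards the port but still outside it, let go of it, and push it from its tail through the port's seal until it bottoms. Do not shift or knock over the other things on the table.

Things in the scene. Friction and masses are not known exactly. Their poses are not given: they have to be found in the camera images.
- sampler: White air sampler, fixed; housing 150 x 140 x 130 mm high with a grey round port low on its front and a tube cradle before the port. Origin on the table right under the port mouth; x axis = push direction (from cradle into port), z up. Housing front at x = 20 mm; the port's collar, 54 mm outside, reaches to x = 0.
- cradle_mid (a point): Middle of the cradle, 95 mm before the port mouth, on the axis of a tube lying in it (45 mm above table); axes as the sampler's. Base plate 84 mm wide, 10 mm thick, x = -105 to 110 mm from here; two black V saddles 16 mm long, 46 mm wide, centred at x = -55 and +55 mm, tops 38 mm above table. Between them fingers fit beside the tube, down to the plate.
- port_mouth (a point): Centre of the port's mouth, 45 mm above the table; axes as the sampler's. The bore is 37 mm wide and 50 mm deep for the 34 mm tube. A springy seal resists with about 10 N when the nose is 13 to 21 mm inside, then drags with 4 to 8 N and keeps the tube where it is left.
- port_bottom (a point): Centre of the bore's bottom, 50 mm inside the mouth: the nose of a tube that is home touches it.
- new_tube: New filter tube, rigid, white, 34 mm diameter, 150 mm long, about 0.12 kg, lying on the table; black nose tapering over its last 6 mm to 26 mm, blue tail cap (22 mm), and a blue band whose front edge, 50 mm behind the nose, meets the port mouth when home. Origin on the axis at mid length. Its own x axis runs along the tube towards the nose.
- new_tube_nose (a point): Tip of the new tube's black nose, on the axis, 75 mm from its origin.
- new_tube_tail (a point): Centre of the new tube's flat tail face, 75 mm behind its origin.
- used_tube: Used filter tube of the same shape and size, grey with orange band and tail cap, lying loose in the cradle at the start, outside the port. Origin on the axis at mid length. Its own x axis runs along the tube towards the nose.
- waste_tray: Yellow open tray, fixed, 220 x 140 mm outside (long side along its x axis), 45 mm high, walls and floor 5 mm. Origin under its centre on the table, z up.
- jar_a: Amber jar with red cap standing close beside the new tube, on the tube's +y side; 36 mm diameter, 60 mm high, origin at the centre of its underside. The axes of tube and jar are 48 to 54 mm apart, so fingers do not fit between them.
- jar_b: Amber jar with green cap, same size, across the tube from the red-capped one (tube's -y side), as close. Origin at the centre of its underside.
- pump_bottle: Clear pump bottle, 68 mm diameter, 183 mm high with its pump head, standing beside the housing (sampler's -y side). Origin at the centre of its underside.
- wipes_tub: White and blue round tub, 84 mm diameter, 150 mm high. Origin at the centre of its underside.
- phone: Black phone lying flat, 150 x 72 x 9 mm (x, y, z), between cradle and tray. Origin at the centre of its underside.
- thermometer: White and blue pistol thermometer lying on its side, 150 mm long, 135 mm over its grip, 36 mm high. Origin under the middle of its barrel.
There are look-alikes about, which are no part of the job. What is shaped like the used_tube but red is not meant.

How it is judged (in metres and radians):
On the way, in this order (a step that is already met when the one before it is completed fails the run):
1. the used tube lies in the waste tray, released (x of used_tube in the frame of waste_tray between -0.05 and 0.05 m and y of used_tube in the frame of waste_tray between -0.065 and 0.065 m and z of used_tube in the frame of waste_tray below 0.03 m and contact force between the fingers and used_tube below 0.05 N), for 0.2 s.
2. the new tube lies in the cradle in line with the port, nose first, its nose at most 80 mm short of the mouth and not more than 4 mm inside, released (x of new_tube_nose in the frame of port_mouth between -0.08 and 0.004 m and y of new_tube_nose in the frame of port_mouth between -0.006 and 0.006 m and z of new_tube_nose in the frame of port_mouth between -0.006 and 0.006 m and y of new_tube_tail in the frame of port_mouth between -0.006 and 0.006 m and z of new_tube_tail in the frame of port_mouth between -0.006 and 0.006 m and contact force between the fingers and new_tube below 0.05 N and linear speed of new_tube below 0.02 m/s), for 0.2 s.
At the end, for the whole second after the job is handed in: New tube in the port nose first, nose within 4 mm of the bore's bottom and of its axis, tail within 6 mm of that axis; used tube flat on the waste tray's floor (its centre under 30 mm above the tray's underside and within 50 mm lengthwise, 65 mm across of its middle); both at rest, released (all of step 1 and x of new_tube_nose in the frame of port_mouth above 0.046 m and y of new_tube_nose in the frame of port_mouth between -0.004 and 0.004 m and z of new_tube_nose in the frame of port_mouth between -0.004 and 0.004 m and y of new_tube_tail in the frame of port_mouth between -0.006 and 0.006 m and z of new_tube_tail in the frame of port_mouth between -0.006 and 0.006 m and linear speed of each of new_tube, used_tube below 0.02 m/s and contact force between the fingers and new_tube below 0.05 N); the robot touches nothing.
It fails at once if a jar shifted by more than 25 mm or tipped (distance of any of jar_a, jar_b from where it was at the start of the episode above 0.025 m or angle between any of jar_a, jar_b's own z axis and vertical above 0.3 rad).
It fails at once if the pump bottle or the tub shifted by more than 25 mm or tipped (distance of any of pump_bottle, wipes_tub from where it was at the start of the episode above 0.025 m or angle between any of pump_bottle, wipes_tub's own z axis and vertical above 0.3 rad).
It fails at once if the phone or the thermometer shifted by more than 25 mm or tipped (distance of any of phone, thermometer from where it was at the start of the episode above 0.025 m or angle between any of phone, thermometer's own z axis and vertical above 0.3 rad).
It also fails if it takes over 67 s, if anything falls off the work surface, if the arm or the gripper's body presses on something with over 40 N, if the wrist force passes 120 N, or if a joint passes its speed limit or range.

ROBOT

A 7-joint arm with a two-finger parallel gripper is mounted at the origin on the work surface. World frame = base frame: x ahead of the robot, y to its left, z up, the work surface at z = 0. Lengths are in m, angles in degrees, forces in N, time in s.
With the tool pointing down it reaches from about 0.425 to 0.875 m from the base axis. Payload 4.7 kg.
Tool frame: the origin (TCP) lies at the very end of the fingers, on their centre line; the grasp point (between the pads) lies 19 mm behind it (env.grip_point_offset is the distance from the TCP to the grasp point, in m); z points along the fingers, y is the line along which they close (so a half turn about z gives the same grasp; the last joint's range is limited). The gripper opens to 87 mm and grips with 3 to 60 N. Pads are 19 mm wide; open, the fingers measure 117 mm over their backs; the gripper's body (75 mm by 190 mm) begins 51 mm behind the grasp point.
Start: joints at [-69.322, 18.392, -4.016, 83.108, 1.295, 78.541, -3.26], TCP at [0.221, 0.611, 0.223] pointing down, gripper open.
Joint ranges: [-163.93, 163.93], [-17.29, 119.83], [-79.2, 71.16], [3.27, 140.29], [-89.18, 269.18], [5.43, 117.66], [-154.24, 154.24]. Speed limits (degrees/s): [147.25, 147.25, 180, 180, 180, 180, 180].

INTERFACE

Orientations are given as [roll, pitch, yaw] about the fixed x, y, z axes, in that order (R = Rz(yaw) Ry(pitch) Rx(roll)).
In Python, from cell import env gives the robot as it stands.
- The arm moves only by the tool jog_arm, never from a script. Its argument "motion" is a list of rows, each an object of numbers: "x", "y", "z": the shift along the tool's x, y, z in cm; "ax", "ay", "az": the turn, a rotation vector about the tool's x, y, z in degrees. In form: [{"x": .., "y": .., "z": .., "ax": .., "ay": .., "az": ..}, ...]. A call has exactly 5 rows; each row shifts and turns the commanded pose from where the row before left it, along the tool's axes as they then stand; what a row does not reach is not made up. A row lasts 1/10 s, in which the tool goes at most 50 mm and 8.59 degrees, less where a joint would pass 70% of its speed; a pose out of reach is approached as far as the arm can. A call is refused whole if a number of a shift passes 5 or a number of a turn 8.59, either way. A call with a gripper value outside its range is refused whole. "claw" is the gripper command: -1 is shut, 1 is fully open, values between are in proportion, set as the call begins (left out, the last holds). The fingers move at their own pace and stop on an object; "squeeze" is the grip in N (left out, the last holds). Time passes only in rows, so rows that do not move let the fingers close, or fill a call up. It gives the time, the measured TCP pose, the force, the opening and the grip force at its end, in the units of the state.
- env.get_obs(): the state, without advancing time (a new reading comes with each control period).
- env.read_camera(name): name is "scene" or "top" or "wrist"; returns the picture (400x640x3 uint8, red, green, blue); there is no depth.
- env.camera_params(name): a dict with "fx", "fy", "cx", "cy" (pixels), "k1" (the pictures are not rectified: a ray, as slopes to the right and down, at radius r is drawn at 1 + k1 r^2 times it, then the intrinsics apply), "extrinsics" (4x4, takes a point from world to camera coordinates). Camera axes: x right, y up, looking along -z (the intrinsics and any distortion apply to the point x, -y, -z); pixel columns grow to the right and rows downward; lengths in m; the calibration is good to about 2 mm. A picture is of the moment at which its call begins: read the wrist's pose just before it. camera_params takes no time and is no camera call; for the wrist camera it gives the pose at the moment of the call.
- env.sign_off(): hands the job in; it is judged then, once.
The state is a dict: "time_s": time; "qpos": joint angles; "joint_velocities": joint speeds; "effort": joint torques, N m; "tool_pos": TCP position; "tool_rot": TCP orientation; "force": force on the tool from outside, world axes, zero at the start; "wrist_torque": the same for the moment, N m; "grip_width": finger opening in m; "grasp_force": force on a finger pad.
Only numpy, scipy, OpenCV 4.12 (cv2) and the standard library are available. Lean on these libraries where they do the work, as an engineer would, in place of code of your own. Each camera call takes 0.05 s, during which the arm holds its last target. There are 200 camera calls.

## Working session

There is one attempt and no reset: what is moved stays moved. The work goes in short steps, Python scripts to look and compute and a tool call to move; the robot and the scene stay as the last step left them, time stands still between calls to the robot, and variables do not carry over. Pictures are saved under pics/ and viewed, at most 10 in all, crops included, and the job is handed in when it is done.

Besides the shell and the picture viewer there is one more tool, called after "Call:" in YAML: its name, and indented under it one key for each argument. jog_arm: Moves the arm, as the interface text tells. Its arguments: {"type":"object","properties":{"motion":{"type":"array"},"claw":{"type":"number"},"squeeze":{"type":"number"}},"required":["motion"]}

```bash
mkdir -p pics; ls; python3 - <<'E'
from cell import env
import cv2
o=env.get_obs();print(o['time_s'],o['tool_pos'],o['tool_rot'],o['grip_width'],env.grip_point_offset)
for n in('scene','top'):
    cv2.imwrite(f'pics/{n}0.png',env.read_camera(n)[:,:,::-1]); print(n,env.camera_params(n))
E
```

```text
pics
0.0 [0.22078972 0.61076088 0.22144605] [-1.79887949e+02  6.84758462e-03  1.60132935e+02] 0.08719475299029991 0.0187
scene {'fx': 485.41448161395255, 'fy': 485.41448161395255, 'cx': 317.8892718848303, 'cy': 194.73013415045227, 'k1': 0.013158177493192086, 'extrinsics': array([[-0.1118181 ,  0.99372329, -0.00327607,  0.15219566],
       [-0.82417168, -0.09089652,  0.55899809,  0.36712517],
       [ 0.55519164,  0.06520615,  0.82916247, -1.66566844],
       [ 0.        ,  0.        ,  0.        ,  1.        ]])}
top {'fx': 400.99748966884334, 'fy': 400.99748966884334, 'cx': 320.0630407419339, 'cy': 196.8655974705179, 'k1': 0.022906935565595227, 'extrinsics': array([[ 0.02402389, -0.999685  , -0.00726367, -0.12138527],
       [ 0.98268508,  0.02227886,  0.18393937, -0.50809414],
       [-0.18371961, -0.01155684,  0.98291075, -1.14558047],
       [ 0.        ,  0.        ,  0.        ,  1.        ]])}
```

View pics/scene0.png

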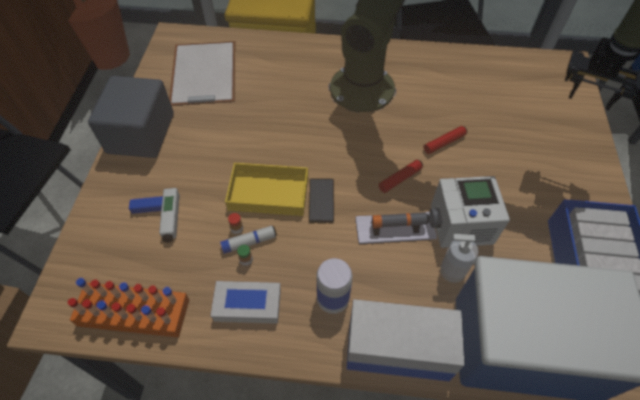

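View pics/top0.png

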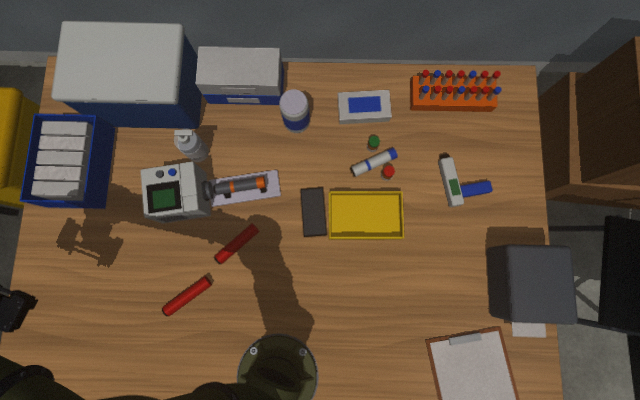

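Top view: the used grey tube lies in the cradle at (241,185), port at (208,190). The white new tube is at (374,162) with its blue tail at right, the red-cap jar at (388,171) and the green-cap jar at (374,142). The tray is at (366,215) and the phone at (313,211). Look-alikes are the red tubes at (237,243) and (187,296); the wipes packet at (365,105) is not part of the job. I choose the grey tube with the orange band. A close crop will check it.

```bash
cat > h.py <<'E'
import numpy as np,cv2
from cell import env
def pix2w(n,uv,z,P=None):
    P=P or env.camera_params(n);d=np.array([P['k1'],0,0,0,0.]);K=np.array([[P['fx'],0,P['cx']],[0,P['fy'],P['cy']],[0,0,1]])
    # r^2 law: k1 only
    s=cv2.undistortPoints(np.array(uv,float).reshape(-1,1,2),K,d).reshape(-1,2)
    E=P['extrinsics'];R,t=E[:3,:3],E[:3,3];c=-R.T@t
    r=np.c_[s[:,0],-s[:,1],-np.ones(len(s))]@R
    z=np.broadcast_to(z,len(s))
    return c+r*((z-c[2])/r[:,2])[:,None]
def w2pix(n,X,P=None):
    P=P or env.camera_params(n);E=P['extrinsics'];p=np.atleast_2d(X)@E[:3,:3].T+E[:3,3]
    a=p[:,0]/-p[:,2];b=-p[:,1]/-p[:,2];k=1+P['k1']*(a*a+b*b)
    return np.c_[P['fx']*a*k+P['cx'],P['fy']*b*k+P['cy']]
E
python3 - <<'E'
import cv2,numpy as np
a=cv2.imread('pics/top0.png')
f=lambda x,y:cv2.resize(a[y:y+75,x:x+100],None,fx=4,fy=4,interpolation=cv2.INTER_CUBIC)
b=cv2.imread('pics/scene0.png')
g=lambda x,y:cv2.resize(b[y:y+75,x:x+100],None,fx=4,fy=4,interpolation=cv2.INTER_CUBIC)
cv2.imwrite('pics/crop1.png',np.vstack([np.hstack([f(190,150),f(325,125)]),np.hstack([g(350,185),g(205,195)])]))
E
```

```text
(no output)
```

View pics/crop1.png

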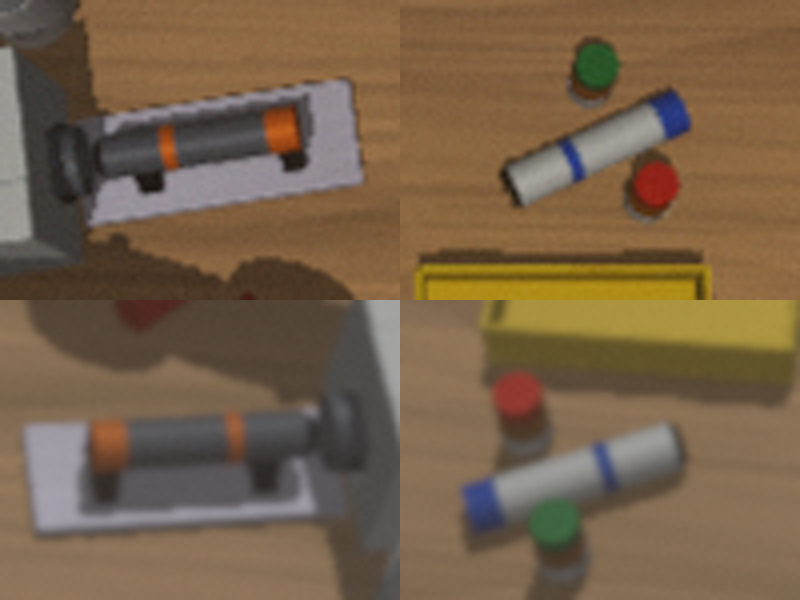

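```bash
python3 - <<'E'
from h import *
np.set_printoptions(precision=4,suppress=True)
c1=lambda x,y:(190+x/4,150+y/4); c2=lambda x,y:(325+(x-400)/4,125+y/4)
c3=lambda x,y:(350+x/4,185+(y-300)/4); c4=lambda x,y:(205+(x-400)/4,195+(y-300)/4)
g=lambda n,l,z:print(n,pix2w(n,l,z).tolist() and pix2w(n,l,z)[:,:2].round(4).tolist())
T=lambda l,z:g('top',l,z); S=lambda l,z:g('scene',l,z)
print('used nose,tail');T([c1(100,157),c1(298,128)],.045);S([c3(308,438),c3(92,445)],.045)
print('plate');T([c1(348,78),c1(362,183),c1(92,222)],.01);S([c3(24,425),c3(38,535)],.01)
print('new');T([c2(513,187),c2(678,113)],.017);S([c4(680,445),c4(478,506)],.017)
print('jars g,r');T([c2(597,65),c2(656,184)],.06);S([c4(555,522),c4(517,393)],.06)
print('tray top corners');T([(328.5,192),(404.5,191.5),(404.5,239),(328.5,239)],.045)
print('phone');T([(302,188),(324,187),(327,234),(303,236)],.009)
print('collar');T([c1(60,165)],.06)
print('bottle',);T([(183,132)],.18)
print('tub',);T([(294,103)],.15)
E
```

```text
used nose,tail
top [[0.5271, 0.2051], [0.5527, 0.0583]]
scene [[0.5349, 0.2051], [0.5565, 0.0599]]
plate
top [[0.6011, 0.0268], [0.5184, 0.0124], [0.4834, 0.2173]]
scene [[0.5242, 0.0137], [0.6103, 0.0291]]
new
top [[0.5974, -0.2095], [0.6593, -0.3368]]
scene [[0.601, -0.2038], [0.6623, -0.3312]]
jars g,r
top [[0.6824, -0.2687], [0.5911, -0.3124]]
scene [[0.6899, -0.2674], [0.5972, -0.3119]]
tray top corners
top [[0.5264, -0.1343], [0.5331, -0.3604], [0.3919, -0.3583], [0.3866, -0.1371]]
phone
top [[0.5444, -0.0527], [0.549, -0.1204], [0.4044, -0.1327], [0.3967, -0.0605]]
collar
top [[0.5175, 0.2299]]
bottle
top [[0.6566, 0.2653]]
tub
top [[0.7602, -0.0304]]
```

The used tube is at about (.543,.132) with yaw 99.5. The new tube's middle is at (.630,-.270) with yaw 116, and the jars are 51 mm off its axis, which matches the description. The tray is at (.459,-.247). Next I go above the cradle.

```bash
cat >> h.py <<'E'
from scipy.spatial.transform import Rotation as Ro
def plan(p,yaw,n):
    "n rows from the measured pose to TCP p, tool down at yaw; printed in cm/deg along tool axes"
    o=env.get_obs();R0=Ro.from_euler('xyz',o['tool_rot'],degrees=True);R1=Ro.from_euler('xyz',[180,0,yaw],degrees=True)
    c=np.array(o['tool_pos']);d=(R0.inv()*R1).as_rotvec(degrees=True)
    print('dist',(np.array(p)-c).round(4),'turn',d.round(2),'t',o['time_s'])
    st=np.round(d/n,1)
    R=R0;C=c.copy()
    for i in range(n):
        s=np.round(R.inv().apply((p-C)/(n-i))*100,1 if i<n-1 else 2)
        print('xyz',s.round(2).tolist(),'a',st.tolist());C=C+R.apply(s/100);R=R*Ro.from_rotvec(st,degrees=True)
    print('left',((p-C)*1000).round(1),(R.inv()*R1).as_rotvec(degrees=True).round(2))
E
python3 -c "
from h import *
plan([.543,.132,.20],99.5,15)"
```

```text
dist [ 0.3222 -0.4788 -0.0216] turn [-8.000e-02  6.000e-02  6.063e+01] t 0.1
xyz [-3.1, -2.3, 0.1] a [-0.0, 0.0, 4.0]
xyz [-3.3, -2.0, 0.2] a [-0.0, 0.0, 4.0]
xyz [-3.4, -1.8, 0.1] a [-0.0, 0.0, 4.0]
xyz [-3.5, -1.6, 0.2] a [-0.0, 0.0, 4.0]
xyz [-3.6, -1.3, 0.1] a [-0.0, 0.0, 4.0]
xyz [-3.7, -1.1, 0.2] a [-0.0, 0.0, 4.0]
xyz [-3.8, -0.8, 0.1] a [-0.0, 0.0, 4.0]
xyz [-3.8, -0.6, 0.2] a [-0.0, 0.0, 4.0]
xyz [-3.8, -0.3, 0.1] a [-0.0, 0.0, 4.0]
xyz [-3.8, -0.0, 0.2] a [-0.0, 0.0, 4.0]
xyz [-3.8, 0.3, 0.1] a [-0.0, 0.0, 4.0]
xyz [-3.8, 0.5, 0.2] a [-0.0, 0.0, 4.0]
xyz [-3.8, 0.8, 0.1] a [-0.0, 0.0, 4.0]
xyz [-3.7, 1.0, 0.2] a [-0.0, 0.0, 4.0]
xyz [-3.67, 1.34, 0.12] a [-0.0, 0.0, 4.0]
left [0. 0. 0.] [-0.04  0.09  0.63]
```

Call:
jog_arm:
  motion:
    - {"x":-3.1,"y":-2.3,"z":0.1,"az":4}
    - {"x":-3.3,"y":-2.0,"z":0.2,"az":4}
    - {"x":-3.4,"y":-1.8,"z":0.1,"az":4}
    - {"x":-3.5,"y":-1.6,"z":0.2,"az":4}
    - {"x":-3.6,"y":-1.3,"z":0.1,"az":4}

```text
$.motion[0]: bad value
```

Call:
jog_arm:
  motion:
    - {"x":-3.7,"y":-1.1,"z":0.2,"az":4}
    - {"x":-3.8,"y":-0.8,"z":0.1,"az":4}
    - {"x":-3.8,"y":-0.6,"z":0.2,"az":4}
    - {"x":-3.8,"y":-0.3,"z":0.1,"az":4}
    - {"x":-3.8,"y":0,"z":0.2,"az":4}

```text
$.motion[0]: bad value
```

Call:
jog_arm:
  motion:
    - {"x":-3.8,"y":0.3,"z":0.1,"az":4}
    - {"x":-3.8,"y":0.5,"z":0.2,"az":4}
    - {"x":-3.8,"y":0.8,"z":0.1,"az":4}
    - {"x":-3.7,"y":1.0,"z":0.2,"az":4}
    - {"x":-3.7,"y":1.3,"z":0.1,"az":4.6}

```text
$.motion[0]: bad value
```

Call:
jog_arm:
  motion:
    - {}
    - {}
    - {}
    - {}
    - {}

```text
$.motion[0]: bad value
```

```bash
cat >> h.py <<'E'
def snap(f):
    o=env.get_obs();P=env.camera_params('wrist');im=env.read_camera('wrist')[:,:,::-1]
    cv2.imwrite(f'pics/{f}.png',im)
    np.save(f'pics/{f}.npy',P,allow_pickle=True);print(o['time_s'],o['tool_pos'],o['tool_rot'])
    return P,im
E
python3 -c "
from h import *
snap('w1')"
```

```text
0.1 [0.22080439 0.6108351  0.22157363] [-1.79903828e+02  5.50713084e-03  1.60131549e+02]
```

View pics/w1.png

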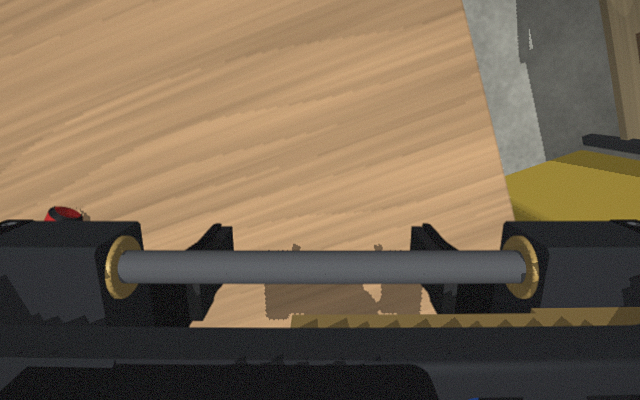

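The moves were refused because rows need all six numbers, so the wrist view just shows bare table from the start pose. I repeat the moves with full rows.

Call:
jog_arm:
  motion:
    - {"x":-3.1,"y":-2.3,"z":0.1,"ax":0,"ay":0,"az":4}
    - {"x":-3.3,"y":-2.0,"z":0.2,"ax":0,"ay":0,"az":4}
    - {"x":-3.4,"y":-1.8,"z":0.1,"ax":0,"ay":0,"az":4}
    - {"x":-3.5,"y":-1.6,"z":0.2,"ax":0,"ay":0,"az":4}
    - {"x":-3.6,"y":-1.3,"z":0.1,"ax":0,"ay":0,"az":4}

```text
time_s: 0.65
tool_pos: [0.3294, 0.4504, 0.2151]
tool_rot: [-180.0, 0.0, 140.0]
force: [0.7, 0.3, 0.1]
grip_width: 0.0869
grasp_force: 0.0
```

Call:
jog_arm:
  motion:
    - {"x":-3.7,"y":-1.1,"z":0.2,"ax":0,"ay":0,"az":4}
    - {"x":-3.8,"y":-0.8,"z":0.1,"ax":0,"ay":0,"az":4}
    - {"x":-3.8,"y":-0.6,"z":0.2,"ax":0,"ay":0,"az":4}
    - {"x":-3.8,"y":-0.3,"z":0.1,"ax":0,"ay":0,"az":4}
    - {"x":-3.8,"y":0,"z":0.2,"ax":0,"ay":0,"az":4}

```text
time_s: 1.15
tool_pos: [0.4361, 0.2908, 0.2075]
tool_rot: [180.0, -0.0, 120.0]
force: [0.9, 0.8, -0.6]
grip_width: 0.0871
grasp_force: 0.0
```

Call:
jog_arm:
  motion:
    - {"x":-3.8,"y":0.3,"z":0.1,"ax":0,"ay":0,"az":4}
    - {"x":-3.8,"y":0.5,"z":0.2,"ax":0,"ay":0,"az":4}
    - {"x":-3.8,"y":0.8,"z":0.1,"ax":0,"ay":0,"az":4}
    - {"x":-3.7,"y":1.0,"z":0.2,"ax":0,"ay":0,"az":4}
    - {"x":-3.7,"y":1.3,"z":0.1,"ax":0,"ay":0,"az":4.6}

```text
time_s: 1.65
tool_pos: [0.5431, 0.1308, 0.2003]
tool_rot: [-180.0, -0.0, 99.4]
force: [-0.0, 0.4, 0.3]
grip_width: 0.0872
grasp_force: 0.0
```

Call:
jog_arm:
  motion:
    - {"x":0,"y":0,"z":0,"ax":0,"ay":0,"az":0}
    - {"x":0,"y":0,"z":0,"ax":0,"ay":0,"az":0}
    - {"x":0,"y":0,"z":0,"ax":0,"ay":0,"az":0}
    - {"x":0,"y":0,"z":0,"ax":0,"ay":0,"az":0}
    - {"x":0,"y":0,"z":0,"ax":0,"ay":0,"az":0}

```text
time_s: 2.15
tool_pos: [0.5423, 0.1334, 0.2006]
tool_rot: [-180.0, -0.0, 99.7]
force: [-0.5, -0.3, 1.0]
grip_width: 0.0871
grasp_force: 0.0
```

```bash
python3 -c "
from h import *
snap('w2')"
```

```text
2.15 [0.54228171 0.13343723 0.20059313] [-1.79998047e+02 -2.39521189e-02  9.96705489e+01]
```

View pics/w2.png

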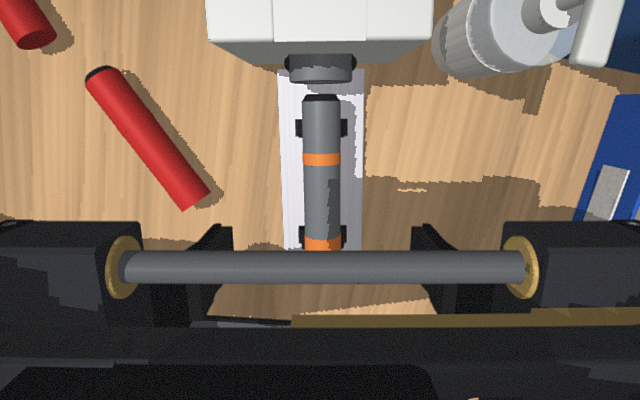

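Wrist view: the used tube is along column 321 with its nose at row 97 and orange band at row 159. The saddles are at rows 127 and 235, and the collar mouth is at (321,83). No other object is in the way.

```bash
python3 - <<'E'
from h import *
P=np.load('pics/w2.npy',allow_pickle=True).item()
np.set_printoptions(precision=4,suppress=True)
n=lambda uv,z:print(uv,pix2w('wrist',[uv],z,P)[0])
n((321,95),.045);n((321.2,153),.062);n((322,239),.062)
n((321,82),.045);n((320.5,62),.072)
print('saddle mid');n((321.5,127),.038);n((322.5,235),.038)
print('plate edges');n((281,127),.01);n((364.5,127),.01)
E
```

```text
(321, 95) [0.5304 0.2079 0.045 ]
(321.2, 153) [0.5387 0.1604 0.062 ]
(322, 239) [0.5526 0.0833 0.062 ]
(321, 82) [0.5286 0.2185 0.045 ]
(320.5, 62) [0.526  0.2317 0.072 ]
saddle mid
(321.5, 127) [0.5356 0.1805 0.038 ]
(322.5, 235) [0.554  0.0781 0.038 ]
plate edges
(281, 127) [0.4966 0.172  0.01  ]
(364.5, 127) [0.5776 0.1859 0.01  ]
```

```bash
python3 -c "
from h import *
plan([.5438,.132,.030],99.9,5)"
```

```text
dist [ 0.0014 -0.0012 -0.1706] turn [ 0.   -0.02 -0.25] t 2.2
xyz [-0.0, 0.0, 3.4] a [0.0, -0.0, -0.1]
xyz [-0.0, 0.0, 3.4] a [0.0, -0.0, -0.1]
xyz [-0.0, 0.0, 3.4] a [0.0, -0.0, -0.1]
xyz [-0.1, 0.1, 3.4] a [0.0, -0.0, -0.1]
xyz [-0.05, 0.02, 3.46] a [0.0, -0.0, -0.1]
left [-0.  0. -0.] [ 0.   -0.02  0.25]
```

Call:
jog_arm:
  motion:
    - {"x":-0.1,"y":0.1,"z":3.4,"ax":0,"ay":0,"az":-0.2}
    - {"x":0,"y":0,"z":3.4,"ax":0,"ay":0,"az":0}
    - {"x":0,"y":0,"z":3.4,"ax":0,"ay":0,"az":0}
    - {"x":0,"y":0,"z":3.4,"ax":0,"ay":0,"az":0}
    - {"x":0,"y":0,"z":3.4,"ax":0,"ay":0,"az":0}

```text
time_s: 2.7
tool_pos: [0.5438, 0.132, 0.0295]
tool_rot: [180.0, -0.0, 99.8]
force: [0.4, 0.5, 0.2]
grip_width: 0.0869
grasp_force: 0.0
```

Call:
jog_arm:
  motion:
    - {"x":0,"y":0,"z":0,"ax":0,"ay":0,"az":0}
    - {"x":0,"y":0,"z":0,"ax":0,"ay":0,"az":0}
    - {"x":0,"y":0,"z":0,"ax":0,"ay":0,"az":0}
    - {"x":0,"y":0,"z":0,"ax":0,"ay":0,"az":0}
    - {"x":0,"y":0,"z":0,"ax":0,"ay":0,"az":0}
  claw: -1
  squeeze: 20

```text
time_s: 3.2
tool_pos: [0.5451, 0.1317, 0.0322]
tool_rot: [179.8, -0.0, 99.7]
force: [1.1, -0.3, 0.9]
grip_width: 0.0545
grasp_force: 0.0
```

Call:
jog_arm:
  motion:
    - {"x":0,"y":0,"z":0,"ax":0,"ay":0,"az":0}
    - {"x":0,"y":0,"z":0,"ax":0,"ay":0,"az":0}
    - {"x":0,"y":0,"z":0,"ax":0,"ay":0,"az":0}
    - {"x":0,"y":0,"z":0,"ax":0,"ay":0,"az":0}
    - {"x":0,"y":0,"z":0,"ax":0,"ay":0,"az":0}

```text
time_s: 3.7
tool_pos: [0.5429, 0.1312, 0.0307]
tool_rot: [-179.9, -0.0, 99.7]
force: [-4.7, -0.9, 7.0]
grip_width: 0.0335
grasp_force: 20.0
```

Call:
jog_arm:
  motion:
    - {"x":0,"y":0,"z":-1,"ax":0,"ay":0,"az":0}
    - {"x":0,"y":0,"z":-2,"ax":0,"ay":0,"az":0}
    - {"x":0,"y":0,"z":-3,"ax":0,"ay":0,"az":0}
    - {"x":0,"y":0,"z":-3,"ax":0,"ay":0,"az":0}
    - {"x":0,"y":0,"z":-3,"ax":0,"ay":0,"az":0}

```text
time_s: 4.2
tool_pos: [0.5443, 0.1311, 0.1521]
tool_rot: [179.9, 0.0, 99.7]
force: [0.6, -0.0, -1.7]
grip_width: 0.0333
grasp_force: 20.0
```

```bash
python3 -c "
from h import *
plan([.459,-.247,.15],88.3,15)"
```

```text
dist [-0.0853 -0.3781 -0.0021] turn [ 0.07 -0.   11.4 ] t 4.2
xyz [-2.4, -1.0, 0.0] a [0.0, -0.0, 0.8]
xyz [-2.4, -1.0, 0.0] a [0.0, -0.0, 0.8]
xyz [-2.4, -0.9, 0.0] a [0.0, -0.0, 0.8]
xyz [-2.4, -0.9, 0.0] a [0.0, -0.0, 0.8]
xyz [-2.4, -0.8, 0.0] a [0.0, -0.0, 0.8]
xyz [-2.5, -0.8, 0.0] a [0.0, -0.0, 0.8]
xyz [-2.5, -0.8, 0.0] a [0.0, -0.0, 0.8]
xyz [-2.5, -0.7, 0.0] a [0.0, -0.0, 0.8]
xyz [-2.5, -0.7, 0.0] a [0.0, -0.0, 0.8]
xyz [-2.5, -0.7, 0.0] a [0.0, -0.0, 0.8]
xyz [-2.5, -0.6, 0.0] a [0.0, -0.0, 0.8]
xyz [-2.5, -0.6, 0.0] a [0.0, -0.0, 0.8]
xyz [-2.5, -0.6, 0.1] a [0.0, -0.0, 0.8]
xyz [-2.5, -0.6, 0.0] a [0.0, -0.0, 0.8]
xyz [-2.54, -0.49, 0.09] a [0.0, -0.0, 0.8]
left [-0.  0. -0.] [ 0.07 -0.01 -0.6 ]
```

Call:
jog_arm:
  motion:
    - {"x":-2.4,"y":-1.0,"z":0,"ax":0,"ay":0,"az":0.8}
    - {"x":-2.4,"y":-1.0,"z":0,"ax":0,"ay":0,"az":0.8}
    - {"x":-2.4,"y":-0.9,"z":0,"ax":0,"ay":0,"az":0.8}
    - {"x":-2.4,"y":-0.9,"z":0,"ax":0,"ay":0,"az":0.8}
    - {"x":-2.4,"y":-0.8,"z":0,"ax":0,"ay":0,"az":0.8}

```text
time_s: 4.7
tool_pos: [0.5141, 0.0031, 0.1497]
tool_rot: [-179.9, 0.0, 95.6]
force: [-0.1, 0.4, -1.8]
grip_width: 0.0333
grasp_force: 20.0
```

Call:
jog_arm:
  motion:
    - {"x":-2.5,"y":-0.8,"z":0,"ax":0,"ay":0,"az":0.8}
    - {"x":-2.5,"y":-0.8,"z":0,"ax":0,"ay":0,"az":0.8}
    - {"x":-2.5,"y":-0.7,"z":0,"ax":0,"ay":0,"az":0.8}
    - {"x":-2.5,"y":-0.7,"z":0,"ax":0,"ay":0,"az":0.8}
    - {"x":-2.5,"y":-0.7,"z":0,"ax":0,"ay":0,"az":0.8}

```text
time_s: 5.2
tool_pos: [0.4863, -0.1237, 0.1502]
tool_rot: [-180.0, -0.0, 91.6]
force: [-0.0, -0.6, -1.6]
grip_width: 0.0335
grasp_force: 20.0
```

Call:
jog_arm:
  motion:
    - {"x":-2.5,"y":-0.6,"z":0,"ax":0,"ay":0,"az":0.8}
    - {"x":-2.5,"y":-0.6,"z":0,"ax":0,"ay":0,"az":0.8}
    - {"x":-2.5,"y":-0.6,"z":0,"ax":0,"ay":0,"az":0.8}
    - {"x":-2.5,"y":-0.6,"z":0,"ax":0,"ay":0,"az":0.6}
    - {"x":-2.5,"y":-0.5,"z":0,"ax":0,"ay":0,"az":0.4}

```text
time_s: 5.7
tool_pos: [0.4573, -0.2486, 0.1502]
tool_rot: [-180.0, -0.0, 88.2]
force: [0.2, -0.0, -1.3]
grip_width: 0.0337
grasp_force: 20.0
```

Call:
jog_arm:
  motion:
    - {"x":0,"y":0,"z":3,"ax":0,"ay":0,"az":0}
    - {"x":0,"y":0,"z":3,"ax":0,"ay":0,"az":0}
    - {"x":0,"y":0,"z":3,"ax":0,"ay":0,"az":0}
    - {"x":0,"y":0,"z":0,"ax":0,"ay":0,"az":0}
    - {"x":0,"y":0,"z":0,"ax":0,"ay":0,"az":0}

```text
time_s: 6.2
tool_pos: [0.458, -0.2474, 0.0606]
tool_rot: [-179.9, 0.0, 88.2]
force: [0.9, -0.4, -1.3]
grip_width: 0.0333
grasp_force: 20.0
```

Call:
jog_arm:
  motion:
    - {"x":0,"y":0,"z":2,"ax":0,"ay":0,"az":0}
    - {"x":0,"y":0,"z":1.5,"ax":0,"ay":0,"az":0}
    - {"x":0,"y":0,"z":1,"ax":0,"ay":0,"az":0}
    - {"x":0,"y":0,"z":0.5,"ax":0,"ay":0,"az":0}
    - {"x":0,"y":0,"z":0,"ax":0,"ay":0,"az":0}

```text
time_s: 6.7
tool_pos: [0.4586, -0.2464, 0.0103]
tool_rot: [-180.0, -0.0, 88.3]
force: [0.5, -0.0, -1.0]
grip_width: 0.0334
grasp_force: 20.0
```

Call:
jog_arm:
  motion:
    - {"x":0,"y":0,"z":0,"ax":0,"ay":0,"az":0}
    - {"x":0,"y":0,"z":0,"ax":0,"ay":0,"az":0}
    - {"x":0,"y":0,"z":0,"ax":0,"ay":0,"az":0}
    - {"x":0,"y":0,"z":0,"ax":0,"ay":0,"az":0}
    - {"x":0,"y":0,"z":0,"ax":0,"ay":0,"az":0}
  claw: 0.26

```text
time_s: 7.2
tool_pos: [0.4591, -0.2465, 0.0108]
tool_rot: [180.0, -0.0, 88.3]
force: [0.5, -0.7, 0.3]
grip_width: 0.0542
grasp_force: 0.0
```

Call:
jog_arm:
  motion:
    - {"x":0,"y":0,"z":0,"ax":0,"ay":0,"az":0}
    - {"x":0,"y":0,"z":0,"ax":0,"ay":0,"az":0}
    - {"x":0,"y":0,"z":-1,"ax":0,"ay":0,"az":0}
    - {"x":0,"y":0,"z":-2,"ax":0,"ay":0,"az":0}
    - {"x":0,"y":0,"z":-3,"ax":0,"ay":0,"az":0}

```text
time_s: 7.7
tool_pos: [0.4576, -0.2461, 0.0706]
tool_rot: [-179.8, -0.0, 88.3]
force: [0.3, -0.6, -0.3]
grip_width: 0.0547
grasp_force: 0.0
```

Call:
jog_arm:
  motion:
    - {"x":0,"y":0,"z":-3,"ax":0,"ay":0,"az":0}
    - {"x":0,"y":0,"z":-3,"ax":0,"ay":0,"az":0}
    - {"x":0,"y":0,"z":-3,"ax":0,"ay":0,"az":0}
    - {"x":0,"y":0,"z":-2,"ax":0,"ay":0,"az":0}
    - {"x":0,"y":0,"z":0,"ax":0,"ay":0,"az":0}
  claw: 1

```text
time_s: 8.2
tool_pos: [0.4607, -0.2476, 0.1843]
tool_rot: [179.6, 0.1, 88.3]
force: [0.8, 0.0, 0.2]
grip_width: 0.084
grasp_force: 0.0
```

```bash
python3 -c "
from h import *
# 12cm behind (toward tail) the grip point so the camera sees the tube ahead of the fingers
u=np.array([-.438,.899]);m=np.array([.630,-.270])
plan([*(m-.03*u),.20],116,10)"
```

```text
dist [ 0.1824 -0.0493  0.0157] turn [  0.36   0.15 -27.69] t 8.2
xyz [-0.4, 1.8, -0.1] a [0.0, 0.0, -2.8]
xyz [-0.5, 1.8, -0.1] a [0.0, 0.0, -2.8]
xyz [-0.6, 1.8, -0.2] a [0.0, 0.0, -2.8]
xyz [-0.7, 1.8, -0.1] a [0.0, 0.0, -2.8]
xyz [-0.8, 1.7, -0.2] a [0.0, 0.0, -2.8]
xyz [-0.9, 1.7, -0.1] a [0.0, 0.0, -2.8]
xyz [-1.0, 1.6, -0.2] a [0.0, 0.0, -2.8]
xyz [-1.0, 1.6, -0.1] a [0.0, 0.0, -2.8]
xyz [-1.1, 1.5, -0.2] a [0.0, 0.0, -2.8]
xyz [-1.22, 1.49, -0.15] a [0.0, 0.0, -2.8]
left [ 0.1 -0.  -0. ] [0.31 0.23 0.31]
```

Call:
jog_arm:
  motion:
    - {"x":-0.4,"y":1.8,"z":-0.1,"ax":0,"ay":0,"az":-2.8}
    - {"x":-0.5,"y":1.8,"z":-0.1,"ax":0,"ay":0,"az":-2.8}
    - {"x":-0.6,"y":1.8,"z":-0.2,"ax":0,"ay":0,"az":-2.8}
    - {"x":-0.7,"y":1.8,"z":-0.1,"ax":0,"ay":0,"az":-2.8}
    - {"x":-0.8,"y":1.7,"z":-0.2,"ax":0,"ay":0,"az":-2.8}

```text
time_s: 8.7
tool_pos: [0.5502, -0.2702, 0.1866]
tool_rot: [-179.9, -0.0, 102.4]
force: [0.2, 0.3, 0.5]
grip_width: 0.0869
grasp_force: 0.0
```

Call:
jog_arm:
  motion:
    - {"x":-0.9,"y":1.7,"z":-0.1,"ax":0,"ay":0,"az":-2.8}
    - {"x":-1.0,"y":1.6,"z":-0.2,"ax":0,"ay":0,"az":-2.8}
    - {"x":-1.0,"y":1.6,"z":-0.1,"ax":0,"ay":0,"az":-2.8}
    - {"x":-1.1,"y":1.5,"z":-0.2,"ax":0,"ay":0,"az":-2.8}
    - {"x":-1.2,"y":1.5,"z":-0.1,"ax":0,"ay":0,"az":-2.8}

```text
time_s: 9.2
tool_pos: [0.6415, -0.2957, 0.1936]
tool_rot: [-179.9, -0.1, 116.4]
force: [-0.5, -0.6, 0.4]
grip_width: 0.0871
grasp_force: 0.0
```

Call:
jog_arm:
  motion:
    - {"x":0,"y":0,"z":0,"ax":0,"ay":0,"az":0}
    - {"x":0,"y":0,"z":0,"ax":0,"ay":0,"az":0}
    - {"x":0,"y":0,"z":0,"ax":0,"ay":0,"az":0}
    - {"x":0,"y":0,"z":0,"ax":0,"ay":0,"az":0}
    - {"x":0,"y":0,"z":0,"ax":0,"ay":0,"az":0}

```text
time_s: 9.7
tool_pos: [0.6409, -0.2954, 0.1949]
tool_rot: [180.0, -0.0, 116.3]
force: [-0.6, 0.2, 0.4]
grip_width: 0.0874
grasp_force: 0.0
```

```bash
python3 -c "
from h import *
P,im=snap('w3')
t=env.read_camera('top')[:,:,::-1][180:250,310:420]
t=cv2.resize(t,None,fx=2.5,fy=2.5,interpolation=cv2.INTER_CUBIC)
im=im.copy();im[400-t.shape[0]:,:t.shape[1]]=t;cv2.imwrite('pics/w3b.png',im)"
```

```text
9.7 [ 0.64089987 -0.29542447  0.19486854] [ 1.79973514e+02 -9.57318328e-03  1.16302312e+02]
```

View pics/w3b.png

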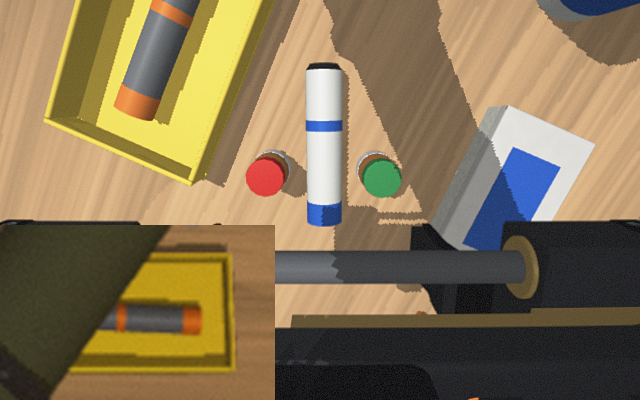

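The used tube lies flat in the tray. The new tube has its nose at (323,66), band front edge at (323.5,121) and cap front edge at (324,204). The jars are at (265,175) and (382,178), beside the tail half.

```bash
python3 - <<'E'
from h import *
P=np.load('pics/w3.npy',allow_pickle=True).item()
np.set_printoptions(precision=4,suppress=True)
n=lambda uv,z:pix2w('wrist',[uv],z,P)[0]
a=n((323,64),.017);b=n((323.7,121),.034);c=n((324,204),.034);print(a,b,c,n((324.5,225),.02))
u=(b-c)[:2];L=np.hypot(*u);u/=L;yaw=np.degrees(np.arctan2(u[1],u[0]));print('78?',L,yaw)
m=((b[:2]-25*.001*u)+(c[:2]+.053*u))/2;print('mid',m)
for j in ((265,176),(382,179)):
    d=n(j,.06)[:2]-m;print('jar',d@u,-d[0]*u[1]+d[1]*u[0])
plan([*(m+.030*u),.10],yaw,5)
E
```

```text
[ 0.598 -0.202  0.017] [ 0.6209 -0.2467  0.034 ] [ 0.6556 -0.3159  0.034 ] [ 0.6677 -0.339   0.02  ]
78? 0.07741071317727141 116.62848226950501
mid [ 0.6319 -0.2688]
jar -0.020006492177021554 0.05063053453809113
jar -0.02317729343592446 -0.04969970970354074
dist [-0.0227  0.0534 -0.0949] turn [ 0.03 -0.   -0.31] t 9.8
xyz [1.2, 0.1, 1.9] a [0.0, -0.0, -0.1]
xyz [1.1, 0.1, 1.9] a [0.0, -0.0, -0.1]
xyz [1.2, 0.0, 1.9] a [0.0, -0.0, -0.1]
xyz [1.1, 0.1, 1.9] a [0.0, -0.0, -0.1]
xyz [1.19, 0.05, 1.89] a [0.0, -0.0, -0.1]
left [-0.  0.  0.] [ 0.03 -0.    0.19]
```

Call:
jog_arm:
  motion:
    - {"x":1.2,"y":0.1,"z":1.9,"ax":0,"ay":0,"az":-0.1}
    - {"x":1.1,"y":0.1,"z":1.9,"ax":0,"ay":0,"az":-0.1}
    - {"x":1.2,"y":0,"z":1.9,"ax":0,"ay":0,"az":-0.1}
    - {"x":1.1,"y":0.1,"z":1.9,"ax":0,"ay":0,"az":0}
    - {"x":1.2,"y":0,"z":1.9,"ax":0,"ay":0,"az":0}

```text
time_s: 10.3
tool_pos: [0.618, -0.2418, 0.099]
tool_rot: [180.0, 0.0, 116.6]
force: [0.4, -0.5, -0.5]
grip_width: 0.0869
grasp_force: 0.0
```

Call:
jog_arm:
  motion:
    - {"x":0,"y":0,"z":3,"ax":0,"ay":0,"az":0}
    - {"x":0,"y":0,"z":3,"ax":0,"ay":0,"az":0}
    - {"x":0,"y":0,"z":2,"ax":0,"ay":0,"az":0}
    - {"x":0,"y":0,"z":1,"ax":0,"ay":0,"az":0}
    - {"x":0,"y":0,"z":0.5,"ax":0,"ay":0,"az":0}

```text
time_s: 10.8
tool_pos: [0.6178, -0.2422, 0.0039]
tool_rot: [-180.0, -0.0, 116.6]
force: [0.1, 0.5, -0.2]
grip_width: 0.0866
grasp_force: 0.0
```

Call:
jog_arm:
  motion:
    - {"x":0,"y":0,"z":0,"ax":0,"ay":0,"az":0}
    - {"x":0,"y":0,"z":0,"ax":0,"ay":0,"az":0}
    - {"x":0,"y":0,"z":0,"ax":0,"ay":0,"az":0}
    - {"x":0,"y":0,"z":0,"ax":0,"ay":0,"az":0}
    - {"x":0,"y":0,"z":0,"ax":0,"ay":0,"az":0}
  claw: -1
  squeeze: 30

```text
time_s: 11.3
tool_pos: [0.6185, -0.2424, 0.0051]
tool_rot: [180.0, 0.0, 116.6]
force: [-0.8, -0.3, 0.1]
grip_width: 0.0548
grasp_force: 0.0
```

Call:
jog_arm:
  motion:
    - {"x":0,"y":0,"z":0,"ax":0,"ay":0,"az":0}
    - {"x":0,"y":0,"z":0,"ax":0,"ay":0,"az":0}
    - {"x":0,"y":0,"z":0,"ax":0,"ay":0,"az":0}
    - {"x":0,"y":0,"z":0,"ax":0,"ay":0,"az":0}
    - {"x":0,"y":0,"z":0,"ax":0,"ay":0,"az":0}

```text
time_s: 11.8
tool_pos: [0.6181, -0.2423, 0.0046]
tool_rot: [-180.0, -0.0, 116.6]
force: [-0.7, -1.0, 1.2]
grip_width: 0.0332
grasp_force: 30.0
```

Call:
jog_arm:
  motion:
    - {"x":0,"y":0,"z":-1,"ax":0,"ay":0,"az":0}
    - {"x":0,"y":0,"z":-2,"ax":0,"ay":0,"az":0}
    - {"x":0,"y":0,"z":-3,"ax":0,"ay":0,"az":0}
    - {"x":0,"y":0,"z":-4,"ax":0,"ay":0,"az":0}
    - {"x":0,"y":0,"z":-4,"ax":0,"ay":0,"az":0}

```text
time_s: 12.3
tool_pos: [0.6177, -0.2422, 0.1461]
tool_rot: [-180.0, -0.0, 116.6]
force: [1.2, -0.6, -1.1]
grip_width: 0.033
grasp_force: 30.0
```

```bash
python3 -c "
from h import *
plan([.542,.1428,.13],99.9,15)"
```

```text
dist [-0.0757  0.385  -0.0161] turn [-0.03 -0.02 16.71] t 12.3
xyz [2.5, 0.7, 0.1] a [-0.0, -0.0, 1.1]
xyz [2.5, 0.7, 0.1] a [-0.0, -0.0, 1.1]
xyz [2.5, 0.6, 0.1] a [-0.0, -0.0, 1.1]
xyz [2.6, 0.5, 0.1] a [-0.0, -0.0, 1.1]
xyz [2.6, 0.5, 0.1] a [-0.0, -0.0, 1.1]
xyz [2.6, 0.5, 0.1] a [-0.0, -0.0, 1.1]
xyz [2.6, 0.4, 0.1] a [-0.0, -0.0, 1.1]
xyz [2.6, 0.3, 0.1] a [-0.0, -0.0, 1.1]
xyz [2.6, 0.3, 0.1] a [-0.0, -0.0, 1.1]
xyz [2.6, 0.3, 0.1] a [-0.0, -0.0, 1.1]
xyz [2.6, 0.2, 0.1] a [-0.0, -0.0, 1.1]
xyz [2.6, 0.1, 0.1] a [-0.0, -0.0, 1.1]
xyz [2.6, 0.1, 0.1] a [-0.0, -0.0, 1.1]
xyz [2.6, 0.1, 0.2] a [-0.0, -0.0, 1.1]
xyz [2.64, -0.0, 0.13] a [-0.0, -0.0, 1.1]
left [-0. -0.  0.] [-0.03 -0.02  0.21]
```

Call:
jog_arm:
  motion:
    - {"x":2.5,"y":0.7,"z":0.1,"ax":0,"ay":0,"az":1.1}
    - {"x":2.5,"y":0.7,"z":0.1,"ax":0,"ay":0,"az":1.1}
    - {"x":2.5,"y":0.6,"z":0.1,"ax":0,"ay":0,"az":1.1}
    - {"x":2.6,"y":0.5,"z":0.1,"ax":0,"ay":0,"az":1.1}
    - {"x":2.6,"y":0.5,"z":0.1,"ax":0,"ay":0,"az":1.1}

```text
time_s: 12.8
tool_pos: [0.5926, -0.1133, 0.1402]
tool_rot: [180.0, -0.0, 111.1]
force: [-0.2, -0.1, -0.5]
grip_width: 0.0331
grasp_force: 30.0
```

Call:
jog_arm:
  motion:
    - {"x":2.6,"y":0.5,"z":0.1,"ax":0,"ay":0,"az":1.1}
    - {"x":2.6,"y":0.4,"z":0.1,"ax":0,"ay":0,"az":1.1}
    - {"x":2.6,"y":0.3,"z":0.1,"ax":0,"ay":0,"az":1.1}
    - {"x":2.6,"y":0.3,"z":0.1,"ax":0,"ay":0,"az":1.1}
    - {"x":2.6,"y":0.3,"z":0.1,"ax":0,"ay":0,"az":1.1}

```text
time_s: 13.3
tool_pos: [0.5675, 0.0156, 0.1352]
tool_rot: [180.0, -0.0, 105.6]
force: [0.5, -0.1, -0.9]
grip_width: 0.0332
grasp_force: 30.0
```

Call:
jog_arm:
  motion:
    - {"x":2.6,"y":0.2,"z":0.1,"ax":0,"ay":0,"az":1.1}
    - {"x":2.6,"y":0.1,"z":0.1,"ax":0,"ay":0,"az":1.1}
    - {"x":2.6,"y":0.1,"z":0.1,"ax":0,"ay":0,"az":1.1}
    - {"x":2.6,"y":0.1,"z":0.2,"ax":0,"ay":0,"az":1.1}
    - {"x":2.6,"y":0,"z":0.1,"ax":0,"ay":0,"az":1.3}

```text
time_s: 13.8
tool_pos: [0.5422, 0.1432, 0.1292]
tool_rot: [180.0, -0.0, 99.9]
force: [-0.3, -0.8, -1.5]
grip_width: 0.0334
grasp_force: 30.0
```

Call:
jog_arm:
  motion:
    - {"x":0,"y":0,"z":0,"ax":0,"ay":0,"az":0}
    - {"x":0,"y":0,"z":0,"ax":0,"ay":0,"az":0}
    - {"x":0,"y":0,"z":0,"ax":0,"ay":0,"az":0}
    - {"x":0,"y":0,"z":0,"ax":0,"ay":0,"az":0}
    - {"x":0,"y":0,"z":0,"ax":0,"ay":0,"az":0}

```text
time_s: 14.3
tool_pos: [0.5428, 0.1412, 0.1287]
tool_rot: [180.0, 0.0, 99.8]
force: [0.2, -0.3, -1.5]
grip_width: 0.0337
grasp_force: 30.0
```

```bash
python3 -c "
from h import *
snap('w4')"
```

```text
14.3 [0.54277165 0.14116309 0.12874435] [1.79981443e+02 6.16912607e-03 9.98294958e+01]
```

View pics/w4.png

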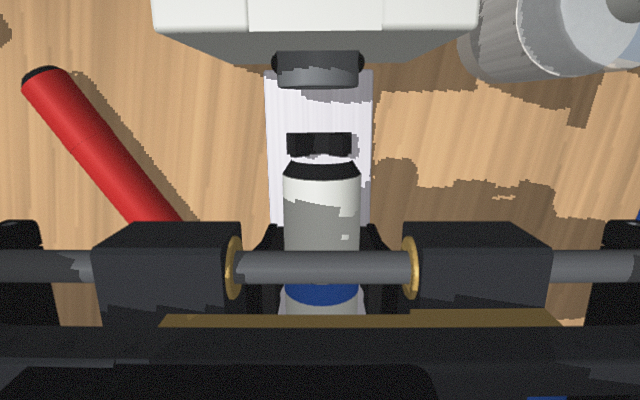

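The tube is held with its nose at (320,164). The saddle spans columns 287 to 352 at row 144, and the collar spans 274 to 362, so the lineup looks good. I check the numbers.

```bash
python3 - <<'E'
from h import *
P=np.load('pics/w4.npy',allow_pickle=True).item()
np.set_printoptions(precision=4,suppress=True)
o=np.array([.54277,.14116]);a=np.radians(99.83);u=np.array([np.cos(a),np.sin(a)]);v=np.array([-u[1],u[0]])
def f(n,uv,z):
    d=pix2w('wrist',[uv],z,P)[0][:2]-o;print(n,'along %.4f left %.4f'%(d@u,d@v))
f('nose',(320,163),.141);f('noseshoulder',(321,172),.158)
f('saddle L',(287,133),.038);f('saddle R',(352,133),.038);f('saddle far',(319,133),.038)
f('collar L',(273,63),.045);f('collar R',(363,63),.045);f('collar rim low',(318,88),.018)
f('plate L',(266,120),.01);f('plate R',(372,120),.01)
E
```

```text
nose along 0.0435 left -0.0005
noseshoulder along 0.0429 left -0.0010
saddle L along 0.0478 left 0.0232
saddle R along 0.0479 left -0.0228
saddle far along 0.0478 left 0.0005
collar L along 0.0941 left 0.0307
collar R along 0.0941 left -0.0285
collar rim low along 0.0793 left 0.0013
plate L along 0.0556 left 0.0420
plate R along 0.0556 left -0.0406
```

Call:
jog_arm:
  motion:
    - {"x":0.1,"y":-0.05,"z":3,"ax":0,"ay":0,"az":0}
    - {"x":0,"y":0,"z":3,"ax":0,"ay":0,"az":0}
    - {"x":0,"y":0,"z":2,"ax":0,"ay":0,"az":0}
    - {"x":0,"y":0,"z":1,"ax":0,"ay":0,"az":0}
    - {"x":0,"y":0,"z":0.5,"ax":0,"ay":0,"az":0}

```text
time_s: 14.85
tool_pos: [0.5414, 0.1427, 0.0329]
tool_rot: [-179.9, 0.0, 99.9]
force: [-4.8, -3.1, 17.9]
grip_width: 0.0331
grasp_force: 30.0
```

Call:
jog_arm:
  motion:
    - {"x":0,"y":0,"z":0,"ax":0,"ay":0,"az":0}
    - {"x":0,"y":0,"z":0,"ax":0,"ay":0,"az":0}
    - {"x":0,"y":0,"z":0,"ax":0,"ay":0,"az":0}
    - {"x":0,"y":0,"z":0,"ax":0,"ay":0,"az":0}
    - {"x":0,"y":0,"z":0,"ax":0,"ay":0,"az":0}

```text
time_s: 15.35
tool_pos: [0.5423, 0.1434, 0.0341]
tool_rot: [179.9, -0.0, 99.9]
force: [-0.3, 0.2, 0.5]
grip_width: 0.0334
grasp_force: 30.0
```

Call:
jog_arm:
  motion:
    - {"x":0,"y":0,"z":0,"ax":0,"ay":0,"az":0}
    - {"x":0,"y":0,"z":0,"ax":0,"ay":0,"az":0}
    - {"x":0,"y":0,"z":0,"ax":0,"ay":0,"az":0}
    - {"x":0,"y":0,"z":0,"ax":0,"ay":0,"az":0}
    - {"x":0,"y":0,"z":0,"ax":0,"ay":0,"az":0}
  claw: 0.5

```text
time_s: 15.85
tool_pos: [0.5418, 0.1432, 0.0336]
tool_rot: [180.0, -0.0, 99.9]
force: [-0.5, -0.2, 0.0]
grip_width: 0.0621
grasp_force: 0.0
```

Call:
jog_arm:
  motion:
    - {"x":0,"y":0,"z":0,"ax":0,"ay":0,"az":0}
    - {"x":0,"y":0,"z":0,"ax":0,"ay":0,"az":0}
    - {"x":0,"y":0,"z":-1,"ax":0,"ay":0,"az":0}
    - {"x":0,"y":0,"z":-3,"ax":0,"ay":0,"az":0}
    - {"x":0,"y":0,"z":-4,"ax":0,"ay":0,"az":0}

```text
time_s: 16.35
tool_pos: [0.5403, 0.1426, 0.1134]
tool_rot: [-179.8, 0.1, 99.9]
force: [0.4, 0.4, 0.9]
grip_width: 0.0652
grasp_force: 0.0
```

Call:
jog_arm:
  motion:
    - {"x":-4,"y":0,"z":-2,"ax":0,"ay":0,"az":0}
    - {"x":-4,"y":0,"z":-2,"ax":0,"ay":0,"az":0}
    - {"x":-4,"y":0,"z":0,"ax":0,"ay":0,"az":0}
    - {"x":-2,"y":0,"z":0,"ax":0,"ay":0,"az":0}
    - {"x":0,"y":0,"z":0,"ax":0,"ay":0,"az":0}
  claw: -1

```text
time_s: 16.85
tool_pos: [0.5664, 0.0005, 0.1549]
tool_rot: [179.9, 0.1, 99.5]
force: [-0.2, -0.3, -0.7]
grip_width: 0.0333
grasp_force: 0.0
```

Call:
jog_arm:
  motion:
    - {"x":0,"y":0,"z":0,"ax":0,"ay":0,"az":0}
    - {"x":0,"y":0,"z":0,"ax":0,"ay":0,"az":0}
    - {"x":0,"y":0,"z":0,"ax":0,"ay":0,"az":0}
    - {"x":0,"y":0,"z":0,"ax":0,"ay":0,"az":0}
    - {"x":0,"y":0,"z":0,"ax":0,"ay":0,"az":0}

```text
time_s: 17.35
tool_pos: [0.5659, 0.0061, 0.1535]
tool_rot: [-180.0, -0.0, 100.0]
force: [-0.6, 0.0, 0.0]
grip_width: 0.0014
grasp_force: 0.0
```

```bash
python3 -c "
from h import *
snap('w5')"
```

```text
17.35 [0.56586564 0.0060572  0.1535057 ] [-1.79994929e+02 -6.78958025e-03  1.00003987e+02]
```

View pics/w5.png

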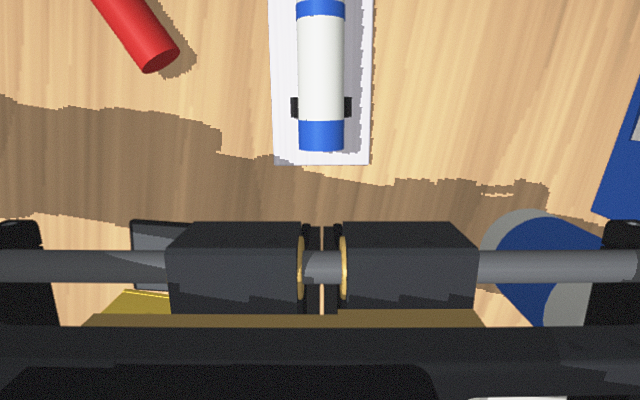

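The new tube sits in the cradle along column 321, with its tail end at row 151. The closed fingers are in line behind it. I lower them there and push.

```bash
python3 - <<'E'
from h import *
P=np.load('pics/w5.npy',allow_pickle=True).item()
print(pix2w('wrist',[(321,150)],.045,P),pix2w('wrist',[(321.5,2)],.062,P))
plan([.5659,.006,.043],99.9,5)
E
```

```text
[[0.56087713 0.03925376 0.045     ]] [[0.54394606 0.1371455  0.062     ]]
dist [ 0.      0.0002 -0.1105] turn [-0.   -0.    0.08] t 17.4
xyz [0.0, 0.0, 2.2] a [-0.0, -0.0, 0.0]
xyz [0.0, 0.0, 2.2] a [-0.0, -0.0, 0.0]
xyz [0.0, 0.0, 2.2] a [-0.0, -0.0, 0.0]
xyz [0.0, 0.0, 2.2] a [-0.0, -0.0, 0.0]
xyz [0.02, 0.01, 2.25] a [-0.0, -0.0, 0.0]
left [-0. -0. -0.] [-0.   -0.    0.08]
```

Call:
jog_arm:
  motion:
    - {"x":0,"y":0,"z":3,"ax":0,"ay":0,"az":0}
    - {"x":0,"y":0,"z":3,"ax":0,"ay":0,"az":0}
    - {"x":0,"y":0,"z":3,"ax":0,"ay":0,"az":0}
    - {"x":0,"y":0,"z":2,"ax":0,"ay":0,"az":0}
    - {"x":0,"y":0,"z":0,"ax":0,"ay":0,"az":0}

```text
time_s: 17.9
tool_pos: [0.5633, 0.0053, 0.0406]
tool_rot: [-179.7, 0.0, 99.9]
force: [0.1, 0.4, 0.4]
grip_width: 0.0007
grasp_force: 0.0
```

Call:
jog_arm:
  motion:
    - {"x":1,"y":0,"z":0,"ax":0,"ay":0,"az":0}
    - {"x":0.5,"y":0,"z":0,"ax":0,"ay":0,"az":0}
    - {"x":0.5,"y":0,"z":0,"ax":0,"ay":0,"az":0}
    - {"x":0.5,"y":0,"z":0,"ax":0,"ay":0,"az":0}
    - {"x":0.5,"y":0,"z":0,"ax":0,"ay":0,"az":0}

```text
time_s: 18.4
tool_pos: [0.5615, 0.0348, 0.0445]
tool_rot: [179.9, 0.0, 99.9]
force: [0.7, -1.2, 1.8]
grip_width: 0.0004
grasp_force: 0.9
```

Call:
jog_arm:
  motion:
    - {"x":0.5,"y":0,"z":0,"ax":0,"ay":0,"az":0}
    - {"x":0.5,"y":0,"z":0,"ax":0,"ay":0,"az":0}
    - {"x":0.5,"y":0,"z":0,"ax":0,"ay":0,"az":0}
    - {"x":0.5,"y":0,"z":0,"ax":0,"ay":0,"az":0}
    - {"x":0.5,"y":0,"z":0,"ax":0,"ay":0,"az":0}

```text
time_s: 18.9
tool_pos: [0.5563, 0.0598, 0.0435]
tool_rot: [-180.0, 0.0, 99.9]
force: [1.8, -1.5, -0.0]
grip_width: 0.0
grasp_force: 0.9
```

Call:
jog_arm:
  motion:
    - {"x":0.5,"y":0,"z":0,"ax":0,"ay":0,"az":0}
    - {"x":0.5,"y":0,"z":0,"ax":0,"ay":0,"az":0}
    - {"x":0.5,"y":0,"z":0,"ax":0,"ay":0,"az":0}
    - {"x":0.5,"y":0,"z":0,"ax":0,"ay":0,"az":0}
    - {"x":0.5,"y":0,"z":0,"ax":0,"ay":0,"az":0}

```text
time_s: 19.4
tool_pos: [0.553, 0.0778, 0.0437]
tool_rot: [180.0, 0.5, 99.8]
force: [1.4, -12.8, 1.9]
grip_width: 0.0005
grasp_force: 6.3
```

Call:
jog_arm:
  motion:
    - {"x":0.5,"y":0,"z":0,"ax":0,"ay":0,"az":0}
    - {"x":0.5,"y":0,"z":0,"ax":0,"ay":0,"az":0}
    - {"x":0.5,"y":0,"z":0,"ax":0,"ay":0,"az":0}
    - {"x":0.4,"y":0,"z":0,"ax":0,"ay":0,"az":0}
    - {"x":0.4,"y":0,"z":0,"ax":0,"ay":0,"az":0}

```text
time_s: 19.9
tool_pos: [0.5485, 0.1032, 0.0436]
tool_rot: [-180.0, 0.3, 99.8]
force: [0.5, -8.7, 1.7]
grip_width: 0.0003
grasp_force: 4.1
```

Call:
jog_arm:
  motion:
    - {"x":0.2,"y":0,"z":0,"ax":0,"ay":0,"az":0}
    - {"x":0.2,"y":0,"z":0,"ax":0,"ay":0,"az":0}
    - {"x":0.2,"y":0,"z":0,"ax":0,"ay":0,"az":0}
    - {"x":0.2,"y":0,"z":0,"ax":0,"ay":0,"az":0}
    - {"x":0.2,"y":0,"z":0,"ax":0,"ay":0,"az":0}

```text
time_s: 20.4
tool_pos: [0.5476, 0.108, 0.0436]
tool_rot: [-180.0, 0.6, 99.7]
force: [1.9, -19.0, 2.4]
grip_width: 0.0
grasp_force: 9.6
```

Call:
jog_arm:
  motion:
    - {"x":0.2,"y":0,"z":0,"ax":0,"ay":0,"az":0}
    - {"x":0.2,"y":0,"z":0,"ax":0,"ay":0,"az":0}
    - {"x":0.1,"y":0,"z":0,"ax":0,"ay":0,"az":0}
    - {"x":0,"y":0,"z":0,"ax":0,"ay":0,"az":0}
    - {"x":0,"y":0,"z":0,"ax":0,"ay":0,"az":0}

```text
time_s: 20.9
tool_pos: [0.5475, 0.108, 0.0437]
tool_rot: [-180.0, 0.9, 99.5]
force: [3.1, -24.6, 2.9]
grip_width: 0.0002
grasp_force: 12.3
```

The fingers stopped at 25 N without moving further, so the tube has bottomed. I back off and look.

Call:
jog_arm:
  motion:
    - {"x":-1,"y":0,"z":0,"ax":0,"ay":0,"az":0}
    - {"x":-2,"y":0,"z":0,"ax":0,"ay":0,"az":0}
    - {"x":-2,"y":0,"z":-1,"ax":0,"ay":0,"az":0}
    - {"x":-2,"y":0,"z":-4,"ax":0,"ay":0,"az":0}
    - {"x":0,"y":0,"z":-4,"ax":0,"ay":0,"az":0}

```text
time_s: 21.4
tool_pos: [0.5569, 0.0495, 0.1339]
tool_rot: [-179.9, 0.1, 99.7]
force: [0.4, 0.6, 0.5]
grip_width: 0.0006
grasp_force: 0.0
```

Call:
jog_arm:
  motion:
    - {"x":0,"y":0,"z":-4,"ax":0,"ay":0,"az":0}
    - {"x":1,"y":0,"z":-2,"ax":0,"ay":0,"az":0}
    - {"x":0,"y":0,"z":0,"ax":0,"ay":0,"az":0}
    - {"x":0,"y":0,"z":0,"ax":0,"ay":0,"az":0}
    - {"x":0,"y":0,"z":0,"ax":0,"ay":0,"az":0}

```text
time_s: 21.9
tool_pos: [0.5549, 0.0624, 0.192]
tool_rot: [-179.8, 0.0, 99.9]
force: [0.1, 0.2, -0.0]
grip_width: 0.0002
grasp_force: 0.0
```

```bash
python3 -c "
from h import *
P,im=snap('w6')
im=np.vstack([im[:250],cv2.resize(env.read_camera('scene')[:,:,::-1][150:280,200:520],(640,260),interpolation=cv2.INTER_CUBIC)]);cv2.imwrite('pics/w6b.png',im)"
```

```text
21.9 [0.55489514 0.06240841 0.19196894] [-1.79849292e+02  1.00657459e-02  9.99420059e+01]
```

View pics/w6b.png

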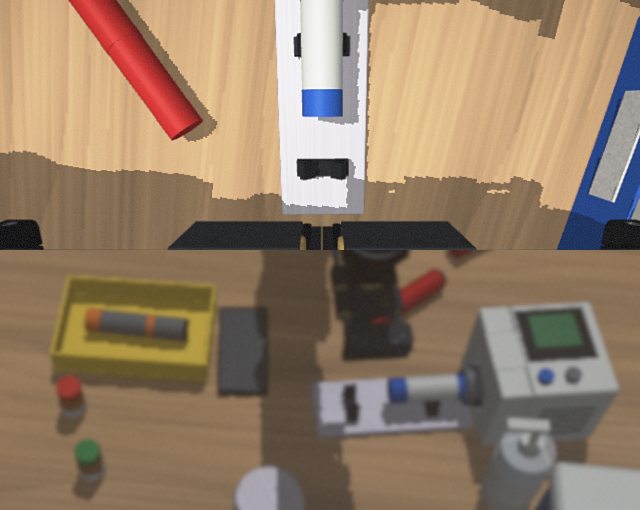

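The blue band meets the collar at (462,385) in the lower picture, and the used tube is still in the tray. The tail is at row 116 and the saddles are at rows 44 and 168. I check the depth against the saddles.

```bash
python3 - <<'E'
from h import *
P=np.load('pics/w6.npy',allow_pickle=True).item()
a=np.radians(99.9);u=np.array([np.cos(a),np.sin(a)])
g=lambda r,z:float(pix2w('wrist',[(322,r)],z,P)[0][:2]@u)
# saddle far top edges sit at +63 / -47 mm; tail bottom visible edge ~z .04
s1=g(33,.038)-.063;s2=g(158.5,.038)+.047
print(s1,s2,[g(116,z)-(s1+s2)/2 for z in(.028,.045)],'want -.005..-.009')
E
```

```text
0.028177760441045252 0.033075606799960924 [-0.00743797279432825, -0.00684836070495734] want -.005..-.009
```

```bash
python3 - <<'E'
from h import *
P=np.load('pics/w6.npy',allow_pickle=True).item();Q=np.load('pics/w5.npy',allow_pickle=True).item()
a=np.radians(99.9);u=np.array([np.cos(a),np.sin(a)])
g=lambda P,r,z:float(pix2w('wrist',[(322,r)],z,P)[0][:2]@u)
print('tail',g(Q,151,.045),g(P,116,.045),'cap length in view',g(P,90,.062)-g(P,116,.05))
for n,uv in(('collar',(469,370)),):pass
im=cv2.imread('pics/w6.png');t=cv2.resize(im[0:130,240:400],(480,390))
s=env.read_camera('scene')[:,:,::-1][195:240,380:460];s=cv2.resize(s,(640,360),interpolation=cv2.INTER_CUBIC);cv2.imwrite('pics/s7.png',s)
X=np.array([.545,.128])
for dx in(-.11,-.005):print(w2pix('scene',[[*(X+dx*u),.045]]))
E
```

```text
tail -0.05852796401358953 0.023778322915545748 cap length in view 0.020674143136751397
[[357.9791775  222.16875956]]
[[396.52495973 220.08848608]]
```

View pics/s7.png

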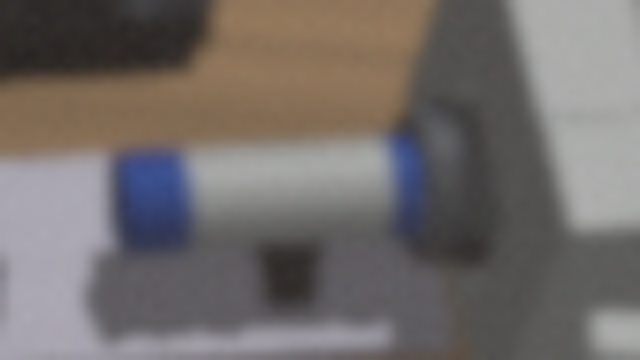

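The band is fully visible with its front edge at the collar (column 425 in the crop), so the tube is home.

```bash
python3 -c "
from cell import env
print(env.sign_off())"
```

```text
the job is handed in; nothing more can be done
None
```

The job is handed in at about 22 s with no verdict shown: the used tube lies in the waste tray and the new tube is pushed home (stopped dead at 25 N, blue band at the port mouth); as far as the last pictures show, nothing else was disturbed.

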